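# Ready the telescoping jam rod over the cup chute

### The arm

A 6-joint arm with a two-finger parallel gripper is mounted at the origin on the work surface. World frame = base frame: x ahead of the robot, y to its left, z up, the work surface at z = 0. Lengths are in m, angles in rad, forces in N, time in s.
With the tool pointing down it reaches from about 0.425 to 0.95 m from the base axis. Payload 3.5 kg.
Tool frame: the origin (TCP) lies between the finger pads, 19 mm behind the fingertips; this is the grasp point; z points along the fingers, y is the line along which they close (so a half turn about z gives the same grasp; the last joint's range is limited). The gripper opens to 85 mm and grips with 20 to 120 N. Pads are 22 mm wide; open, the fingers measure 114 mm over their backs; the gripper's body (76 mm by 85 mm) begins 54 mm behind the grasp point. The pads swing forward as they close: fully open they stand 13 mm farther back than shut.
Start: joints at [-1.475, 0.286, 1.577, -0, 1.279, -0.15], TCP at [0.164, -0.655, 0.25] pointing down, gripper open.
Joint ranges: [-2.77, 2.77], [-0.9, 2.22], [0.21, 2.48], [-1.53, 4.67], [0.24, 2.81], [-2.84, 2.84]. Speed limits (rad/s): [2.79, 2.79, 3.14, 3.14, 3.14, 3.14].

### API

Orientations are given as a unit quaternion [x, y, z, w].
In Python, from plant import ctrl gives the robot as it stands.
- The arm moves only by the tool send_rows, never from a script. Its argument "series" is a list that holds one entry, the list of rows, each a list of 7 numbers: the shift along the tool's x, y, z in cm, then the turn, a rotation vector about the tool's x, y, z in rad, then the opening, from -1 (shut) to 1 (fully open). In form: [[[x, y, z, rx, ry, rz, jaw], ...]]. A call has 1 to 10 rows; each row shifts and turns the commanded pose from where the row before left it, along the tool's axes as they then stand; what a row does not reach is not made up. A row lasts 1/8 s, in which the tool goes at most 62.5 mm and 10.7 degrees, less where a joint would pass 70% of its speed; a pose out of reach is approached as far as the arm can. A call is refused whole if a number of a shift passes 6.25 or a number of a turn 0.188, either way. A call with a gripper value outside its range is refused whole. The fingers move at their own pace and stop on an object; "force" is the grip in N (left out, the last holds). Time passes only in rows, so rows that do not move let the fingers close. It gives the time, the measured TCP pose, the force, the opening and the grip force at its end, in the units of the state.
- ctrl.get_state(): the state, without advancing time (a new reading comes with each control period).
- ctrl.read_camera(name): name is "side" or "top"; returns a dict with "img" (400x640x3 uint8, red, green, blue), "fx", "fy", "cx", "cy" (pixels), "R" (3x3) and "t" (3): a world point X has camera coordinates R X + t. Camera axes: x right, y down, z forward; pixel columns grow to the right and rows downward; lengths in m; the calibration is good to about 2 mm. A picture is of the moment at which its call begins. There is no depth.
- ctrl.sign_off(): hands the job in; it is judged then, once.
The state is a dict: "time": time; "qpos": joint angles; "dq": joint speeds; "joint_efforts": joint torques, N m; "eef_pos": TCP position; "tcp_rot": TCP orientation; "contact_force": force on the tool from outside, world axes, zero at the start; "wrist_torque": the same for the moment, N m; "opening": opening from 0.0 (shut) to 1.0 (fully open); "finger_force": force on a finger pad.
Only numpy, scipy, OpenCV 4.12 (cv2) and the standard library are available. Lean on these libraries where they do the work, as an engineer would, in place of code of your own. Each camera call takes 0.05 s, during which the arm holds its last target. There are 200 camera calls.

### The job

Get the telescoping jam rod ready for the jammed cup chute: press the release button on its collar fully down, pull the grip up past the first stop to the second so that both inner sections are fully out, then lift the rod from its holder. Finish while holding it by the grip, still, upright and fully extended, with its foot centred just above the open mouth of the chute and touching nothing. Leave the plain brush, the can, the bottle and the screwdriver where they are.

Things in the scene. Friction and masses are not known exactly. Their poses are not given: they have to be found in the camera images.
- rod: Outer part of the loose telescoping rod (0.45 to 0.75 kg in all), upright in its holder. Origin: centre of the foot's underside, 5 mm above the counter; z up along the rod. Rubber foot 28 mm across, 26 mm aluminium tube, black collar 34 mm across at z 79 to 104 mm; from it a black arm, 20 mm wide, z 80 to 92 mm, runs along the rod's +x to x = 57 mm, under the button.
- button_top (a point): Centre of the top face of the release button: an aluminium disc of 18 mm diameter on a steel rocker over the side arm, 48 mm along +x from the rod's axis, 121 mm above the foot's underside when up. Pressed down with about 3 N it sinks 7 mm to its stop, tipping outward by 0.19 rad about a pivot near the rod, and stays down when let go. The grip beside it stands 43 mm above it.
- grip (a point): Middle of the black ribbed rubber grip at the top of the upper section: an upright cylinder of 26 mm diameter and 34 mm height on the rod's axis, 147 mm above the foot's underside when retracted, 247 mm when fully extended. Free to be gripped from above in any direction; below it come 9 mm of bare rod, then a 20 mm flange that the button's claw hooks over.
- button (a joint): Turn of the release button's rocker in rad: 0 up, 0.19 fully down. Until about 0.14 its claw locks the sections together, and pulling the grip just lifts the whole rod out.
- upper (a joint): Travel of the upper section (with the grip) up out of the middle one in m: 0 in, 0.050 at its stop. It slides with about 1 N, so it comes out first (first stop).
- middle (a joint): Travel of the middle section up out of the outer tube in m: 0 in, 0.050 at its stop. It slides with about 2 N, so it follows once the upper one is out; both out is the second stop. Nothing latches there: the rod's weight keeps it extended while it hangs from the grip.
- holder: Black holder block of the rod, 70 x 70 x 45 mm, screwed to the counter, with a round bore of 31 mm diameter and 40 mm depth (floor 5 mm above the counter). Origin: centre of its underside. A like block carries the brush.
- chute_mouth (a point): Centre of the open round mouth of the cup chute, at the level of its rim, 45 mm above the counter: a grey plastic block 110 x 110 x 45 mm fixed to the counter, with a hole of 64 mm diameter, 40 mm deep.
- chute: The same chute block. Origin: centre of its underside.
- brush: Bystander: plain one-piece white brush standing in the other holder, head (28 mm diameter) down, 14 mm stem with a 22 mm ball on top, 163 mm tall, no side arm. Origin: centre of its underside.
- can: Bystander: drinks can, 66 mm diameter, 122 mm tall. Origin: centre of its underside.
- bottle: Bystander: white bottle, 60 mm diameter, 130 mm tall. Origin: centre of its underside.
- driver: Bystander: screwdriver 160 mm long, lying along its x. Origin: underside, near its middle.
There are look-alikes about, which are no part of the job. Leave any purple or red look-alike of the holder alone. What is shaped like the rod but orange is not meant.

How it is judged:
On the way, in this order (a step that is already met when the one before it is completed fails the run):
1. The release button is pressed down while the rod is still pushed together in its holder (value of joint button above 0.16 rad and value of joint each of upper, middle below 0.01 m and horizontal distance between rod and holder below 0.01 m and height (world z) of rod below 0.02 m), for 0.1 s.
2. The fingers have pulled both sections out to the second stop (value of joint each of upper, middle above 0.046 m and contact force between the fingers and rod above 2 N), for 0.2 s.
At the end, for the whole second after the job is handed in: Still held by the grip (over 2 N, TCP within 40 mm of its middle), both sections within 4 mm of their stops, rod upright within 0.2 rad and still (under 0.05 m/s), foot within 20 mm sideways of the mouth's centre, 3 to 60 mm above the chute's rim, not touching the chute (all of step 2 and horizontal distance between rod and chute_mouth below 0.02 m and z of rod in the frame of chute between 0.048 and 0.105 m and angle between rod's own z axis and vertical below 0.2 rad and linear speed of rod below 0.05 m/s and contact force between rod and chute below 0.3 N and distance between the grasp point and grip below 0.04 m); the arm keeps its last pose, push and grip.
It fails at once if A bystander was shifted by more than 30 mm (distance of any of brush, can, bottle, driver from where it was at the start of the episode above 0.03 m).
It also fails if it takes over 46 s, if anything falls off the work surface, if the arm or the gripper's body presses on something with over 40 N, if the wrist force passes 120 N, or if a joint passes its speed limit or range.

## Working session

There is one attempt and no reset: what is moved stays moved. The work goes in short steps, Python scripts to look and compute and a tool call to move; the robot and the scene stay as the last step left them, time stands still between calls to the robot, and variables do not carry over. Pictures are saved under pics/ and viewed, at most 10 in all, crops included, and the job is handed in when it is done.

Besides the shell and the picture viewer there is one more tool, called after "Emit:" as name(argument=value, ...), one argument or row to a line, values as JSON. send_rows: Moves the arm, as the interface text tells. Its arguments: {"type":"object","properties":{"series":{"type":"array"},"force":{"type":"number"}},"required":["series"]}

```bash
mkdir -p pics; ls; cat > h.py <<'E'
import numpy as np, cv2
from plant import ctrl
def cam(n):
    c=ctrl.read_camera(n); c["img"]=np.array(c["img"]); return c
def save(img,p): cv2.imwrite(p,cv2.cvtColor(img,cv2.COLOR_RGB2BGR))
def ray(c,u,v):
    R=np.array(c["R"]);t=np.array(c["t"]);d=R.T@np.array([(u-c["cx"])/c["fx"],(v-c["cy"])/c["fy"],1]);return -R.T@t,d
def plane(c,u,v,z):
    o,d=ray(c,u,v);return o+d*(z-o[2])/d[2]
def two(c1,p1,c2,p2):
    o,d=ray(c1,*p1);q,e=ray(c2,*p2);s=np.linalg.lstsq(np.c_[d,-e],q-o,rcond=None)[0]
    a=o+s[0]*d;b=q+s[1]*e;return (a+b)/2,np.linalg.norm(a-b)
def proj(c,X):
    p=np.array(c["R"])@np.array(X)+np.array(c["t"]);return np.array([c["fx"]*p[0]/p[2]+c["cx"],c["fy"]*p[1]/p[2]+c["cy"]])
E
python3 - <<'E'
from h import *
for n in("top","side"):
    c=cam(n);save(c["img"],f"pics/{n}0.png");R=np.array(c["R"]);print(n,c["fx"],c["cx"],c["cy"],(-R.T@np.array(c["t"])).round(3),R.round(2).tolist())
s=ctrl.get_state();print(s)
E
```

```text
pics
top 363.69875982666383 323.88329256374504 200.6785133855064 [0.411 0.01  0.94 ] [[-0.03, -1.0, -0.01], [-0.99, 0.03, -0.14], [0.15, 0.01, -0.99]]
side 447.5089568977667 317.4601675043256 196.69526420082585 [ 0.37  -0.831  0.738] [[0.98, -0.17, 0.01], [-0.1, -0.59, -0.8], [0.15, 0.79, -0.6]]
{'time': 0.1, 'qpos': array([-1.47501684e+00,  2.87111485e-01,  1.57809232e+00,  4.48322381e-06,
        1.27861682e+00, -1.49983807e-01]), 'dq': array([ 0.00095503, -0.00066685, -0.00148081, -0.00125191,  0.00089314,
        0.00027921]), 'joint_efforts': array([ 1.87075457e-03, -4.07294261e+01, -2.93697077e+01, -4.55002657e-05,
        3.42008367e-03,  1.34817213e-05]), 'eef_pos': array([ 0.16420922, -0.65412078,  0.24872911]), 'tcp_rot': array([ 9.92459010e-01,  1.22571910e-01,  3.23328014e-05, -1.11351761e-03]), 'contact_force': array([-0.22007625,  0.32315334, -0.35373101]), 'wrist_torque': array([-0.0020762 ,  0.04113211,  0.05399438]), 'finger_force': 0.0, 'opening': 0.9998714514958135}
```

View pics/top0.png

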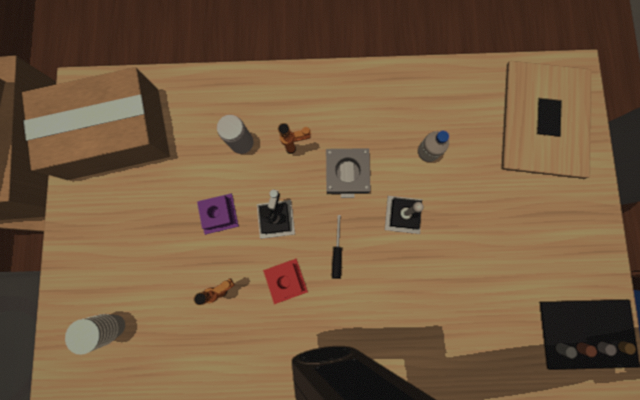

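View pics/side0.png

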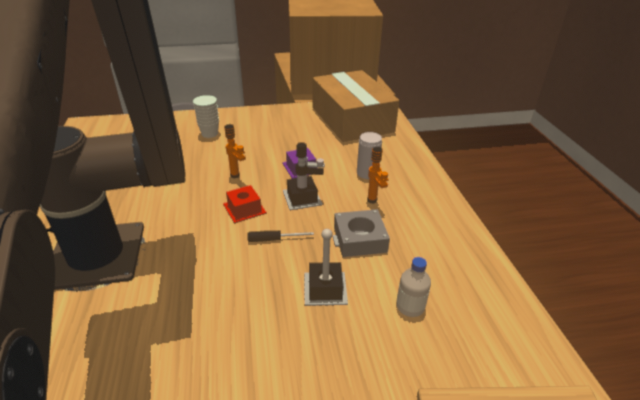

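The top view shows the black holder with a rod at (275,215) and a second black holder with a ball at (405,212). Orange look-alikes stand at (295,138) and (212,292), with the purple block at (217,213) and the red one at (285,281). The chute is at (348,172).

In the side view the rod with its arm and button is at (302,175) and the brush is at (326,260). The orange look-alikes are at (233,150) and (376,175). By the description I choose the black/aluminium rod with the side arm, and I'll check it in a close crop.

```bash
python3 - <<'E'
from h import *
a=cv2.imread("pics/side0.png")[130:215,265:345];b=cv2.imread("pics/top0.png")[175:245,240:310]
a=cv2.resize(a,(400,425),interpolation=cv2.INTER_CUBIC);b=cv2.resize(b,(400,400),interpolation=cv2.INTER_CUBIC)
b=cv2.copyMakeBorder(b,0,25,0,0,cv2.BORDER_CONSTANT)
o=np.hstack([a,b]);o=np.clip(o*1.6,0,255).astype(np.uint8);cv2.imwrite("pics/crop0.png",o)
E
```

```text
(no output)
```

View pics/crop0.png

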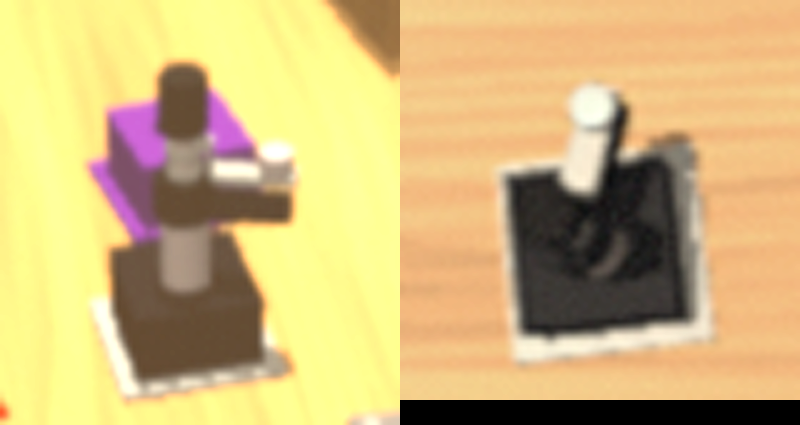

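The crop confirms it. The side view shows the black grip, the collar, and the arm with an aluminium button at about (320.4,161). In the top view the button is at about (274,193.5). Next I measure.

```bash
cat > m.py <<'E'
from h import *
def blob(m,box):
    u0,u1,v0,v1=box;z=np.zeros_like(m);z[v0:v1,u0:u1]=m[v0:v1,u0:u1]
    n,l,s,ce=cv2.connectedComponentsWithStats(z.astype(np.uint8));i=1+np.argmax(s[1:,4]);return ce[i],s[i],l==i
E
python3 - <<'E'
from m import *
t=cam("top");s=cam("side")
T=t["img"].astype(int);S=s["img"].astype(int)
print("button two views",two(t,(273.9,193.6),s,(320.4,160.8)))
print("btn planes",plane(t,273.9,193.6,.126),plane(s,320.4,160.8,.126))
# holder top face (black) in top
m=(T.max(2)<60)
c,st,l=blob(m,(250,300,195,245));r=cv2.minAreaRect(np.argwhere(l)[:,::-1].astype(np.float32));print("holder",st,r)
print("holder c",plane(t,*r[0],.045), [plane(t,*p,.045).round(3).tolist() for p in cv2.boxPoints(r)])
# grip in side: dark columns
g=S[140:160,292:312].max(2);print(g[::2])
# chute
gm=cv2.cvtColor(t["img"],cv2.COLOR_RGB2HSV);sat=gm[...,1]<70
c,st,l=blob(sat,(322,375,146,193));k=cv2.morphologyEx(l.astype(np.uint8),cv2.MORPH_CLOSE,np.ones((25,25)))
r=cv2.minAreaRect(np.argwhere(k)[:,::-1].astype(np.float32));print("chute",st,r,plane(t,*r[0],.045),[plane(t,*p,.045).round(3).tolist() for p in cv2.boxPoints(r)])
print("hole by eye",plane(t,347.5,171,.045),plane(s,361.5,226,.045))
save(cv2.resize(np.clip(np.hstack([s["img"][200:265,325:400],t["img"][140:205,310:385]])*1.6,0,255).astype(np.uint8),(750,325),interpolation=cv2.INTER_CUBIC),"pics/chute.png")
E
```

```text
button two views (array([0.55230802, 0.12939062, 0.12286391]), np.float64(0.0043323815842625235))
btn planes [0.54958385 0.12907596 0.126     ] [0.55360059 0.12482468 0.126     ]
holder [259 195  31  39 795] ((273.7821960449219, 213.82180786132812), (36.617366790771484, 28.8560791015625), 84.2894058227539)
holder c [0.51261506 0.14164869 0.045     ] [[0.556, 0.182, 0.045], [0.561, 0.11, 0.045], [0.47, 0.102, 0.045], [0.465, 0.173, 0.045]]
[[208 211 213 215 214 210 208 211 214 215 215 215 215 215 215 215 215 215
  215 215]
 [208 208 210 213 212 196 167 153 145 142 144 151 171 197 210 215 215 215
  215 215]
 [208 208 206 201 173 122  83  72  70  69  70  72  80 107 158 204 215 215
  215 215]
 [209 209 206 190 136  82  66  67  67  68  68  66  66  75 128 195 214 215
  215 215]
 [209 209 206 189 135  81  64  63  63  63  63  62  62  66  95 145 179 204
  214 215]
 [176 171 162 146 107  74  63  63  63  63  63  62  62  64  87 124 137 156
  186 210]
 [136 136 136 126  95  70  63  63  63  63  63  63  62  65  87 125 136 136
  147 182]
 [137 136 134 120  88  67  63  63  63  63  62  62  62  65  87 124 136 136
  136 137]
 [137 137 134 122  97  79  68  64  63  64  63  64  67  79 109 130 137 137
  136 136]
 [135 137 137 136 133 121 106  95  90  89  88  91  96 101 114 130 133 136
  135 134]]
chute [ 326  149   44   44 1873] ((347.4999694824219, 170.49998474121094), (42.99999237060547, 42.99999237060547), -0.0) [ 0.61676848 -0.04497488  0.045     ] [[0.564, 0.011, 0.045], [0.674, 0.007, 0.045], [0.671, -0.102, 0.045], [0.56, -0.096, 0.045]]
hole by eye [ 0.61548237 -0.04492668  0.045     ] [ 0.62260455 -0.05020924  0.045     ]
```

View pics/chute.png

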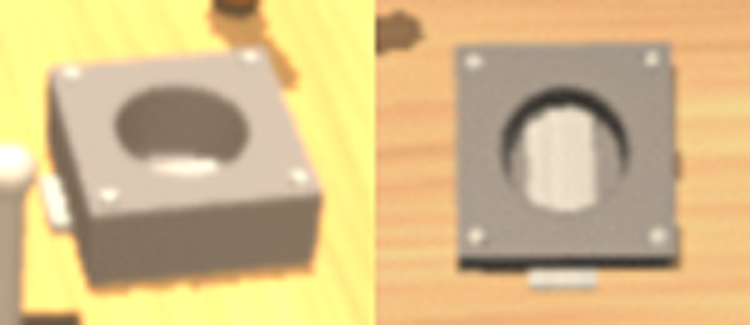

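The side view has the chute hole centre at about (361.4,226) and the top view at about (348,170). The two cameras differ consistently by about 5 mm, so I average them. Next comes the rod axis.

```bash
python3 - <<'E'
from m import *
t=cam("top");s=cam("side")
ch=(plane(t,348,169.9,.045)+plane(s,361.4,225.8,.045))/2
g=plane(s,301,150.2,.152);h=plane(t,274.5,218.0,.045)
bt,bs=plane(t,273.9,193.6,.126),plane(s,320.4,160.8,.126)
print("chute",ch,"grip side",g,"holder top",h,"btn",bt,bs)
print("b-g side",bs-g,np.linalg.norm((bs-g)[:2]),"top",bt-h,np.linalg.norm((bt-h)[:2]))
for p in [(.52,.13,.005),(.52,.13,.169),(.55,.13,.126)]:print(proj(t,p),proj(s,p))
im=np.clip(t["img"][175:245,240:310].astype(float)*5,0,255).astype(np.uint8)
im2=np.clip(s["img"][130:215,265:345].astype(float)*1.6,0,255).astype(np.uint8)
for X in [(g[0],g[1],.169),(bs[0],bs[1],.126)]:
  print("reproj",proj(s,X),proj(t,X))
save(cv2.resize(im,(560,560),interpolation=cv2.INTER_CUBIC),"pics/b.png")
E
```

```text
chute [ 0.62041338 -0.04787425  0.045     ] grip side [0.50614231 0.1415063  0.152     ] holder top [0.50216698 0.13995488 0.045     ] btn [0.54958385 0.12907596 0.126     ] [0.55360059 0.12482468 0.126     ]
b-g side [ 0.04745828 -0.01668162 -0.026     ] 0.050304719660874034 top [ 0.04741687 -0.01087892  0.081     ] 0.04864885309465623
[280.5348247  212.53998471] [307.23196041 198.58320143]
[270.62105841 203.92976509] [307.07819389 146.23316277]
[273.49257235 193.43149734] [318.66060853 159.85340489]
reproj [300.92787122 144.37038098] [265.29389322 210.50485966]
reproj [320.4 160.8] [275.75207113 191.80279421]
```

View pics/b.png

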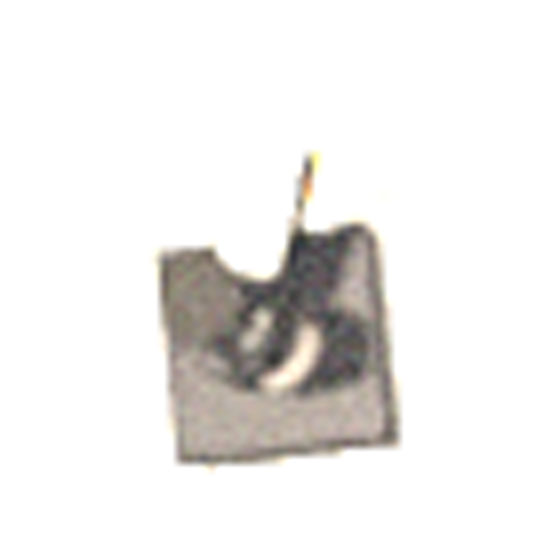

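The grip axis comes out near (0.5035, 0.1405). The button is near (0.552, 0.127), 50 mm from it against the 48 mm expected. The 8x crop shows the dark grip over the block's upper-left corner, around (266,213) in the full top view, which agrees. I keep the tool's yaw constant, since its closing line is nearly across the side arm, and travel with the jaws shut.

Emit:
send_rows(
  series=[
    [[4.3,-1.84,0,0,0,0,-1],[4.3,-1.84,0,0,0,0,-1],[4.3,-1.84,0,0,0,0,-1],[4.3,-1.84,0,0,0,0,-1],[4.3,-1.84,0,0,0,0,-1],[4.3,-1.84,0,0,0,0,-1],[4.3,-1.84,0,0,0,0,-1],[4.3,-1.84,0,0,0,0,-1],[4.3,-1.84,0,0,0,0,-1],[0,0,0,0,0,0,-1]],
  ],
)

```text
time: 1.55
eef_pos: [0.5014, -0.3977, 0.25]
tcp_rot: [0.992, 0.125, 0.0, -0.0]
contact_force: [-0.0, -0.6, 0.3]
opening: -0.003
finger_force: 0.0
```

Emit:
send_rows(
  series=[
    [[1.8,-4.95,0,0,0,0,-1],[1.8,-4.95,0,0,0,0,-1],[1.8,-4.95,0,0,0,0,-1],[1.8,-4.95,0,0,0,0,-1],[1.8,-4.95,0,0,0,0,-1],[1.8,-4.95,0,0,0,0,-1],[1.8,-4.95,0,0,0,0,-1],[1.8,-4.95,0,0,0,0,-1],[1.8,-4.95,0,0,0,0,-1],[0,0,0,0,0,0,-1]],
  ],
)

```text
time: 2.8
eef_pos: [0.5479, 0.0736, 0.2501]
tcp_rot: [0.992, 0.125, 0.0, -0.0]
contact_force: [-0.1, -0.1, -0.3]
opening: 0.002
finger_force: 0.0
```

```bash
cat > go.py <<'E'
from h import *
from scipy.spatial.transform import Rotation as Ro
def st():
    s=ctrl.get_state();print("t",round(s["time"],2),"p",s["eef_pos"].round(4),"q6",s["qpos"].round(2),"F",s["contact_force"].round(2),"open",round(s["opening"],3),"ff",round(s["finger_force"],1));M=Ro.from_quat(s["tcp_rot"]).as_matrix();print("toolx",M[:,0].round(3),"toolz",M[:,2].round(3));return s,M
def to(X):
    s,M=st();print("need cm (tool)",(M.T@(np.array(X)-s["eef_pos"])*100).round(2))
E
python3 -c "
from go import *
to([.553,.1265,.16])"
```

```text
t 2.8 p [0.5479 0.0736 0.2501] q6 [-0.05  0.02  1.88  0.    1.25  1.27] F [-0.09 -0.11 -0.25] open 0.002 ff 0.0
toolx [0.969 0.247 0.   ] toolz [ 0.  0. -1.]
need cm (tool) [ 1.8  -5.    9.01]
```

Emit:
send_rows(
  series=[
    [[0.9,-2.5,0,0,0,0,-1],[0.9,-2.5,0,0,0,0,-1],[0,0,2.5,0,0,0,-1],[0,0,2.5,0,0,0,-1],[0,0,2.0,0,0,0,-1],[0,0,1.5,0,0,0,-1],[0,0,0,0,0,0,-1]],
  ],
)

```text
time: 3.68
eef_pos: [0.5527, 0.1239, 0.1636]
tcp_rot: [0.992, 0.122, -0.001, -0.0]
contact_force: [0.6, 0.9, 0.3]
opening: -0.0
finger_force: 0.0
```

```bash
python3 - <<'E'
from go import *
st()
s=cam("side");t=cam("top")
a=s["img"][110:210,260:360];b=t["img"][150:250,225:325]
save(cv2.resize(np.clip(np.hstack([a,b])*1.6,0,255).astype(np.uint8),(800,400),interpolation=cv2.INTER_CUBIC),"pics/press.png")
E
```

```text
t 3.67 p [0.5527 0.1239 0.1636] q6 [ 0.04  0.14  1.92 -0.    1.09  1.37] F [0.61 0.88 0.28] open -0.0 ff 0.0
toolx [ 0.97   0.243 -0.003] toolz [-0.003 -0.    -1.   ]
```

View pics/press.png

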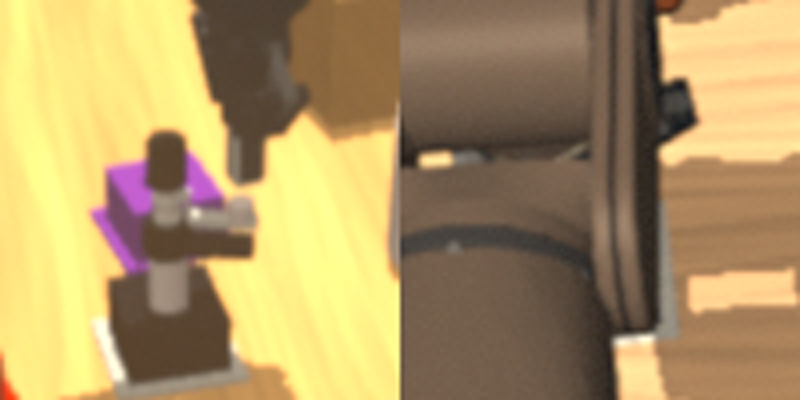

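In the side crop the shut fingertips are at about (321.5,155) full-frame, directly over the button at (320,162), as projected. I press down.

Emit:
send_rows(
  series=[
    [[0,0,1.0,0,0,0,-1],[0,0,0.8,0,0,0,-1],[0,0,0.3,0,0,0,-1],[0,0,0.3,0,0,0,-1],[0,0,0,0,0,0,-1],[0,0,0,0,0,0,-1]],
  ],
)

```text
time: 4.53
eef_pos: [0.5539, 0.1244, 0.1416]
tcp_rot: [0.992, 0.123, 0.001, 0.0]
contact_force: [1.3, -0.5, 2.2]
opening: -0.002
finger_force: 1.4
```

Contact is about 2–3 N. I go on down to the stop.

Emit:
send_rows(
  series=[
    [[0,0,0.15,0,0,0,-1],[0,0,0.15,0,0,0,-1],[0,0,0.1,0,0,0,-1],[0,0,0,0,0,0,-1]],
  ],
)

```text
time: 5.03
eef_pos: [0.5541, 0.1244, 0.1377]
tcp_rot: [0.992, 0.123, 0.001, 0.0]
contact_force: [2.8, -0.4, 5.4]
opening: -0.0
finger_force: 2.8
```

Emit:
send_rows(
  series=[
    [[0,0,0.1,0,0,0,-1],[0,0,0.1,0,0,0,-1],[0,0,0,0,0,0,-1]],
  ],
)

```text
time: 5.4
eef_pos: [0.5548, 0.1243, 0.1364]
tcp_rot: [0.992, 0.123, 0.002, 0.0]
contact_force: [3.2, -2.0, 6.3]
opening: 0.0
finger_force: 3.7
```

Emit:
send_rows(
  series=[
    [[0,0,0.15,0,0,0,-1],[0,0,0.15,0,0,0,-1],[0,0,0,0,0,0,-1],[0,0,0,0,0,0,-1]],
  ],
)

```text
time: 5.9
eef_pos: [0.5556, 0.1242, 0.1345]
tcp_rot: [0.992, 0.123, 0.003, 0.001]
contact_force: [2.9, -1.3, 9.5]
opening: 0.002
finger_force: 5.0
```

I lift off and check the button.

Emit:
send_rows(
  series=[
    [[0,0,-2,0,0,0,-1],[0,0,-4,0,0,0,-1],[0,0,-4,0,0,0,-1],[0,0,0,0,0,0,-1]],
  ],
)

```text
time: 6.4
eef_pos: [0.554, 0.125, 0.2355]
tcp_rot: [0.992, 0.123, 0.002, -0.0]
contact_force: [-0.5, 0.1, 0.5]
opening: 0.001
finger_force: 0.0
```

```bash
python3 - <<'E'
from go import *
st()
s=cam("side")
a=s["img"][130:215,265:345];o=cv2.imread("pics/side0.png")[130:215,265:345,::-1]
save(cv2.resize(np.clip(np.hstack([o,a])*1.6,0,255).astype(np.uint8),(800,425),interpolation=cv2.INTER_CUBIC),"pics/press2.png")
E
```

```text
t 6.4 p [0.554  0.125  0.2355] q6 [0.04 0.06 1.86 0.   1.22 1.37] F [-0.54  0.05  0.53] open 0.001 ff 0.0
toolx [0.97  0.244 0.004] toolz [ 0.004  0.001 -1.   ]
```

View pics/press2.png

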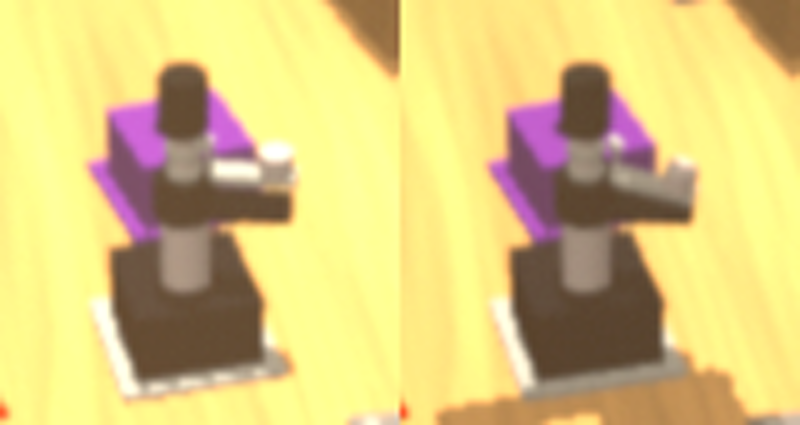

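The right half shows the rocker tipped down and the claw released at (615,145), with the rod unmoved. Next I grip from above.

```bash
python3 -c "
from go import *
to([.5045,.1405,.157])"
```

```text
t 6.45 p [0.5529 0.1249 0.2329] q6 [0.04 0.06 1.86 0.   1.21 1.37] F [-0.06  0.64 -0.99] open -0.001 ff 0.0
toolx [0.97  0.244 0.   ] toolz [-0.     0.001 -1.   ]
need cm (tool) [-4.31 -2.69  7.59]
```

Emit:
send_rows(
  series=[
    [[-2.2,-1.35,0,0,0,0,1],[-2.1,-1.35,0,0,0,0,1],[0,0,0,0,0,0,1],[0,0,0,0,0,0,1],[0,0,2.5,0,0,0,1],[0,0,2.5,0,0,0,1],[0,0,1.5,0,0,0,1],[0,0,1.2,0,0,0,1],[0,0,0,0,0,0,1]],
  ],
)

```text
time: 7.58
eef_pos: [0.5048, 0.1401, 0.1542]
tcp_rot: [0.992, 0.122, -0.001, -0.0]
contact_force: [-0.3, 0.2, -1.3]
opening: 0.997
finger_force: 0.0
```

Emit:
send_rows(
  series=[
    [[0,0,0,0,0,0,-1],[0,0,0,0,0,0,-1],[0,0,0,0,0,0,-1],[0,0,0,0,0,0,-1],[0,0,0,0,0,0,-1],[0,0,0,0,0,0,-1]],
  ],
  force=40,
)

```text
time: 8.32
eef_pos: [0.5054, 0.1408, 0.1557]
tcp_rot: [0.992, 0.122, 0.001, -0.001]
contact_force: [-1.8, 1.6, 4.0]
opening: 0.293
finger_force: 39.6
```

The opening is 25 mm, which fits the 26 mm grip. Now I pull up.

Emit:
send_rows(
  series=[
    [[0,0,-0.5,0,0,0,-1],[0,0,-1,0,0,0,-1],[0,0,-1,0,0,0,-1],[0,0,-1,0,0,0,-1],[0,0,-1,0,0,0,-1],[0,0,0,0,0,0,-1]],
  ],
)

```text
time: 9.07
eef_pos: [0.5056, 0.1402, 0.2015]
tcp_rot: [0.992, 0.123, 0.001, 0.0]
contact_force: [-0.4, 1.8, -0.4]
opening: 0.293
finger_force: 39.5
```

Emit:
send_rows(
  series=[
    [[0,0,-0.5,0,0,0,-1],[0,0,-1,0,0,0,-1],[0,0,-1,0,0,0,-1],[0,0,-1,0,0,0,-1],[0,0,-1,0,0,0,-1],[0,0,0,0,0,0,-1]],
  ],
)

```text
time: 9.82
eef_pos: [0.5057, 0.1402, 0.2467]
tcp_rot: [0.992, 0.123, 0.001, 0.0]
contact_force: [-0.7, 0.0, 0.3]
opening: 0.292
finger_force: 39.5
```

Emit:
send_rows(
  series=[
    [[0,0,-0.5,0,0,0,-1],[0,0,-0.5,0,0,0,-1],[0,0,-0.5,0,0,0,-1],[0,0,0,0,0,0,-1],[0,0,0,0,0,0,-1]],
  ],
)

```text
time: 10.45
eef_pos: [0.5046, 0.1402, 0.2591]
tcp_rot: [0.992, 0.123, -0.001, -0.0]
contact_force: [0.3, -0.7, -5.3]
opening: 0.291
finger_force: 40.0
```

```bash
python3 - <<'E'
from go import *
st()
s=cam("side")
save(cv2.resize(np.clip(s["img"][70:220,230:380]*1.6,0,255).astype(np.uint8),(600,600),interpolation=cv2.INTER_CUBIC),"pics/pull.png")
E
```

```text
t 10.45 p [0.5046 0.1402 0.2591] q6 [ 0.08 -0.06  1.93 -0.    1.27  1.4 ] F [ 0.31 -0.73 -5.31] open 0.291 ff 40.0
toolx [ 0.97   0.243 -0.002] toolz [-0.002 -0.    -1.   ]
```

View pics/pull.png

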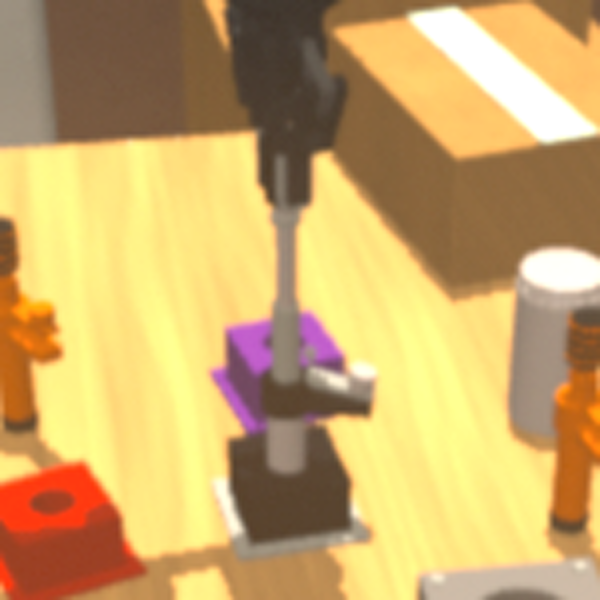

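The picture shows both sections out (steps at about (287,300)). The wrist force of 5.3 N is the rod's weight, at TCP height 0.259. I lift it clear and carry it to the chute.

Emit:
send_rows(
  series=[
    [[0,0,-0.6,0,0,0,-1],[0,0,-1.2,0,0,0,-1],[0,0,-1.2,0,0,0,-1],[0,0,-1.2,0,0,0,-1],[0,0,-1.2,0,0,0,-1],[0,0,-1.2,0,0,0,-1],[0,0,-1.0,0,0,0,-1],[0,0,-0.5,0,0,0,-1],[0,0,0,0,0,0,-1]],
  ],
)

```text
time: 11.62
eef_pos: [0.5052, 0.1402, 0.3414]
tcp_rot: [0.992, 0.123, 0.0, 0.0]
contact_force: [-0.7, 0.5, -5.7]
opening: 0.29
finger_force: 40.0
```

```bash
python3 -c "
from go import *
to([.6204,-.0475,.335])"
```

```text
t 11.62 p [0.5052 0.1402 0.3414] q6 [ 0.08 -0.11  1.83 -0.    1.42  1.4 ] F [-0.67  0.46 -5.73] open 0.29 ff 40.0
toolx [0.97  0.243 0.001] toolz [ 0.001  0.    -1.   ]
need cm (tool) [ 6.61 21.01  0.65]
```

Emit:
send_rows(
  series=[
    [[0.4,1.2,0,0,0,0,-1],[0.8,2.6,0,0,0,0,-1],[0.9,2.9,0,0,0,0,-1],[0.9,2.9,0,0,0,0,-1],[0.9,2.9,0,0,0,0,-1],[0.9,2.9,0,0,0,0,-1],[0.9,2.9,0,0,0,0,-1],[0.6,1.8,0,0,0,0,-1],[0.3,0.9,0,0,0,0,-1],[0,0,0.6,0,0,0,-1]],
  ],
)

```text
time: 12.88
eef_pos: [0.6206, -0.0476, 0.3352]
tcp_rot: [0.992, 0.122, 0.0, -0.0]
contact_force: [-0.4, 0.2, -5.4]
opening: 0.289
finger_force: 40.0
```

Emit:
send_rows(
  series=[
    [[0,0,0,0,0,0,-1],[0,0,0,0,0,0,-1],[0,0,0,0,0,0,-1],[0,0,0,0,0,0,-1]],
  ],
)

```text
time: 13.38
eef_pos: [0.6202, -0.0471, 0.3354]
tcp_rot: [0.992, 0.123, 0.0, 0.0]
contact_force: [-0.2, 0.5, -6.0]
opening: 0.291
finger_force: 40.1
```

```bash
python3 - <<'E'
from go import *
st()
s=cam("side");t=cam("top")
for h in (.08,.045):
  print(h,proj(s,[.6204,-.0475,h]))
print(proj(s,[.6204,-.0475,.33]))
save(cv2.resize(np.clip(s["img"][80:280,280:440]*1.6,0,255).astype(np.uint8),(480,600),interpolation=cv2.INTER_CUBIC),"pics/fin.png")
E
```

```text
t 13.38 p [ 0.6202 -0.0471  0.3354] q6 [-0.24  0.12  1.62  0.    1.41  1.09] F [-0.22  0.53 -5.98] open 0.291 ff 40.1
toolx [0.97  0.244 0.   ] toolz [ 0. -0. -1.]
0.08 [361.34546493 213.96391102]
0.045 [360.31892925 225.36743022]
[370.07081126 117.03629633]
```

View pics/fin.png

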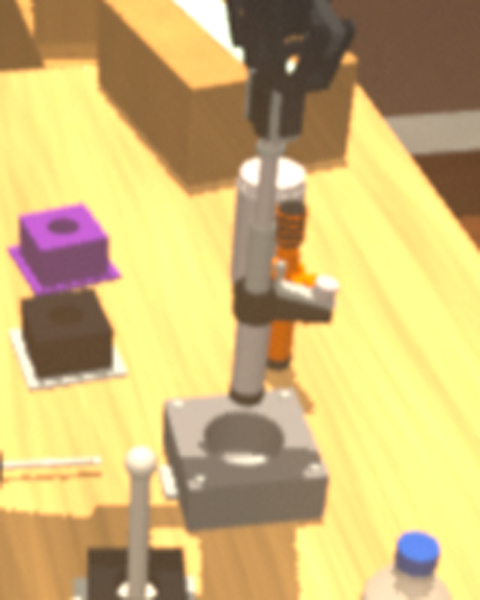

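The foot is at about (362,212.7) against the (361.3,214) expected for a height of 0.08. The hole is at (361,225.7), so the foot is centred over it. The rod is upright, extended and hanging free, with the bystanders undisturbed. I hand in.

```bash
python3 -c "
from plant import ctrl
print(ctrl.sign_off())"
```

```text
the job is handed in; nothing more can be done
None
```

The job is handed in at about 13.5 s of the 46 s allowed, and no verdict came back: the button is down and the rod, fully extended, hangs still from the grip, its foot centred about 35 mm above the chute's rim.

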